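# Hang a clamp ring on the double J-hook under its keeper leaves

## Task

Lift the aluminium clamp ring out of the rack by the top of its rim and hang it on the double J-hook: pass the rim over the two upturned tips, lower it gently until it rests on both bars just behind the tips, then slide it back along the bars, under the two sprung keeper leaves, until it meets the back stops and the leaves snap down in front of the rim. The hook's height is not known exactly, so feel for the bars, and never press the ring against the hook stand with more than 25 N. Leave the ring hanging there on its own and do not disturb the small parts standing around.

Things in the scene. Friction and masses are not known exactly. Their poses are not given: they have to be found in the camera images.
- ring_center (a point): Centre of the loose aluminium clamp ring: flat hoop, outer diameter 180 mm, inner 156 (rim 12 mm wide), 12 mm thick, 0.2 to 0.35 kg. x axis = the ring's axis. It starts upright in the rack; the middle of the rim's width at the top is 84 mm above this point. Pinch it there across the 12 mm thickness.
- stand: Hook stand (grey foot, blue roofs, aluminium bars), fixed. Origin on the worktop below the ring's centre when home; +x from the hook's tips to its back, z up. Foot 12 mm thick, x -60 to 100, y +-65 mm; post at x 66 with crossbar x 54 to 78 mm just under bar height. Two level bars, 8 mm wide, at y +-38 mm, run from it forwards to upturned tips (x -90 to -81 mm) that rise 20 mm above the bars.
- bar_zone (a point): Point on the worktop below the middle of the open landing zone of the bars, 63 mm in front of the stand's origin. The HEIGHT of the bar tops is hidden: 187 to 223 mm above the worktop, different each time, not told by any pose. Resting on both bars, the ring's centre is 66 mm below the bar tops. Lower the ring here, its axis along stand x, until it is felt.
- leaf_zone (a point): Point on the worktop below the middle of the roofs, x -12 mm from the stand's origin. From x -45 to 21 mm each bar has a roof, underside 25 and top 46 mm above the bar: the ring enters only from the front, 3 to 4 mm to spare. Below it a sprung steel leaf slopes from 22 mm (x -41) to 13 mm (x -10) above the bar; sliding under it drags up to 8 N in all; it drops before the rim at home.
- home_zone (a point): Point on the worktop below the ring's home, same place as the stand's origin. Back stop faces at stand x +9 mm, felt as a sharper rise of force (10 N is enough); at home the ring's centre is at x -4 to +4 mm. Between the bars (68 mm apart inside) all is free above the bar tops and 15 mm below them, from the tips to x = 54 mm, so that fingers at the top of the rim pass there.
- rack: The rack, fixed to the worktop: aluminium plate 90 x 150 x 10 mm with two blue cheeks (90 mm long in y, tops 62 mm above the worktop) that form a slot 15 mm wide along its y axis; the ring stands in the slot on two round white rods. Origin at the centre of its underside. Lift the ring straight up.
- window_cap: round cap with a pale disc in a black rim, 61 mm across, 13 mm high, lying flat, a loose bystander; origin at the centre of its underside
- kf_ring: small steel centring ring with a black seal band, 41 mm across, 14 mm high, lying flat, a loose bystander; origin at the centre of its underside
- feedthrough: upright steel feedthrough, 24 mm across, 96 mm tall, cream top, a loose bystander; origin at the centre of its underside
- riser: white riser block with a black hole on top, 40 x 30 mm, 19 mm high, a loose bystander; origin at the centre of its underside
- ring: The clamp ring as a whole; its origin and axes are those of point ring_center.

How it is judged:
By the outcome, as a careful person would: the job done as asked, in the order asked, and still so for the second after the job is handed in, with the robot touching nothing.
It also fails if it takes over 72 s, if anything falls off the work surface, if the arm or the gripper's body presses on something with over 40 N, if the wrist force passes 120 N, or if a joint passes its speed limit or range.

## Robot

A 6-joint arm with a two-finger parallel gripper is mounted at the origin on a cart in front of the work surface, level with it; the furniture and walls round the work are solid. World frame = base frame: x ahead of the robot, y to its left, z up, the work surface at z = 0. Lengths are in mm, angles in degrees, forces in N, time in s.
With the tool pointing down it reaches from about 350 to 875 mm from the base axis. Payload 4.2 kg.
Tool frame: the origin (TCP) lies on the centre line of the jaws, within the pads' length; the fingertips stand 14 mm ahead of it and the grasp point (between the pads) lies 5 mm behind it (tips_ahead is the distance from the TCP to the fingertips, in mm); x points along the fingers, y is the direction in which the jaws open and shut, and the axes are right-handed (so a half turn about x gives the same grasp; the last joint's range is limited). The gripper opens to 85 mm and grips with 20 to 120 N. Pads are 22 mm wide; open, the fingers measure 114 mm over their backs; the gripper's body (76 mm by 85 mm) begins 54 mm behind the grasp point. The pads swing forward as they close: fully open they stand 13 mm farther back than shut.
Start: joints at [-58.694, 22.042, 0.453, 0, -68.411, -14.817], TCP at [177.418, -599.268, 245.312] pointing down, gripper open.
Joint ranges: [-179.83, 179.83], [-69.29, 118.12], [-61.27, 80.66], [-181.25, 117.63], [-171.15, -9.14], [-177.46, 177.46]. Speed limits (degrees/s): [159.86, 159.86, 180, 180, 180, 180].

## Interface

Orientations are given as [roll, pitch, yaw] about the fixed x, y, z axes, in that order (R = Rz(yaw) Ry(pitch) Rx(roll)).
In Python, from cell import * gives the robot as it stands. The module is installed in compiled form; this text tells all that it offers.
- The arm moves only by the tool play_rows, never from a script. Its argument "increments" is a list that holds one entry, the list of rows, each a list of 5 numbers: the finger opening in cm, from 0 to 8.54, then the shift along the tool's x, y, z in cm, then the turn about the tool's x in rad. In form: [[[gripper, x, y, z, spin], ...]]. A call has 1 to 5 rows; each row is the pose to reach, as a shift and turn from the pose measured when the call began, along the tool's axes at that moment; what a row does not reach only later rows make up. A row lasts 1/8 s, in which the tool goes at most 62.5 mm and 10.7 degrees, less where a joint would pass 70% of its speed; a pose out of reach is approached as far as the arm can. A call with a gripper value outside its range is refused whole. The fingers move at their own pace and stop on an object; "squeeze" is the grip in N (left out, the last holds). Time passes only in rows, so rows that repeat a pose let the fingers close. It gives the time, the measured TCP pose, the force and the opening at its end, in the units of the state.
- state(): the state, without advancing time (a new reading comes with each control period).
- camera(name): name is "side" or "top" or "wrist"; returns (picture, depth): 384x512x3 uint8, red, green, blue; 384x512 float32, mm along the optical axis (not along the pixel's ray), 0 where there is no reading.
- camera_model(name): a dict with "vertical_fov" (degrees; the focal length in pixels is half the picture's height over the tangent of half this angle, whatever the lens; pixels are square), "cx", "cy" (the principal point, pixels), "rvec" (rotation vector, rad) and "tvec" (3), from world to camera coordinates, as OpenCV has them; the wrist camera has in their place "T_tool_cam" (4x4, takes a point from camera to tool coordinates, whose origin is the TCP and whose axes are the tool frame's). Camera axes: x right, y down, z forward; pixel columns grow to the right and rows downward; lengths in mm; the calibration is good to about 2 mm. A picture is of the moment at which its call begins: read the wrist's pose just before it. camera_model takes no time and is no camera call.
- job_done(): hands the job in, once; it reports no verdict.
The state is a dict: "clock": time; "q": joint angles; "dq": joint speeds; "joint_torque": joint torques, N m; "tcp_pos": TCP position; "tcp_rot": TCP orientation; "force": force on the tool from outside, world axes, zero at the start; "torque": the same for the moment, N m; "opening": finger opening in mm.
Only numpy, scipy, OpenCV 4.12 (cv2) and the standard library are available. Lean on these libraries where they do the work, as an engineer would, in place of code of your own. Each camera call takes 0.05 s, during which the arm holds its last target. There are 200 camera calls.

## Working session

There is one attempt and no reset: what is moved stays moved. The work goes in short steps, Python scripts to look and compute and a tool call to move; the robot and the scene stay as the last step left them, time stands still between calls to the robot, and variables do not carry over. Pictures are saved under pics/ and viewed, about 8 in all and at most 12, crops included, and the job is handed in when it is done.

Besides the shell and the picture viewer there is one more tool, called by a JSON object that holds its "api" and its "payload". play_rows: Moves the arm, as the interface text tells. Its arguments: {"type":"object","properties":{"increments":{"type":"array","items":{"type":"array","items":{"type":"array","items":{"type":"number"}}}},"squeeze":{"type":"number"}},"required":["increments"]}

```bash
mkdir -p pics; cat > h.py <<'E'
from cell import *
import numpy as np, cv2
from scipy.spatial.transform import Rotation as R
def K(m,h=384):
    f=h/2/np.tan(np.radians(m["vertical_fov"])/2); return f,m["cx"],m["cy"]
def cloud(name):
    s=state(); p,d=camera(name); m=camera_model(name); f,cx,cy=K(m)
    v,u=np.mgrid[:384,:512]; P=np.dstack([(u-cx)/f*d,(v-cy)/f*d,d]).reshape(-1,3).astype(float)
    if name=="wrist":
        T=np.array(m["T_tool_cam"]); P=P@T[:3,:3].T+T[:3,3]
        Rt=R.from_euler("xyz",s["tcp_rot"],degrees=True).as_matrix(); P=P@Rt.T+np.array(s["tcp_pos"])
    else:
        Rc=cv2.Rodrigues(np.array(m["rvec"],float))[0]; P=(P-np.array(m["tvec"]).ravel())@Rc
    P=P.reshape(384,512,3); P[d==0]=np.nan
    return p,d,P
def save(n,p): cv2.imwrite("pics/"+n+".png",p[...,::-1])
E
python3 - <<'E'
from h import *
s=state(); print(s)
ps=[]
for n in("side","top"):
    p,d,P=cloud(n); np.savez("pics/%s0.npz"%n,p=p,d=d,P=P); save(n+"0",p); print(n,camera_model(n))
p,d,P=cloud("wrist");np.savez("pics/wrist0.npz",p=p,d=d,P=P); print(camera_model("wrist"))
E
```

```text
{'clock': 0.0, 'q': array([-5.86951126e+01,  2.20895131e+01,  3.80432881e-01, -2.95293341e-02,
       -6.84096542e+01, -1.48140160e+01]), 'dq': array([-0.03216514, -0.0004172 , -0.00520344,  0.02899401, -0.02694344,
       -0.0353234 ]), 'joint_torque': array([-6.72242058e-04, -3.92289662e+01,  1.88399059e+01,  4.18612897e+00,
       -4.65394347e-03, -3.45380045e-05]), 'tcp_pos': array([ 177.25755596, -598.76875224,  244.23774924]), 'tcp_rot': array([ 91.80377928,  89.87813464, 108.28375634]), 'force': array([0.13781116, 0.26959872, 0.43214241]), 'torque': array([ 0.00572054, -0.06464329,  0.0790105 ]), 'opening': 85.33743936453709}
side {'vertical_fov': 42.34981615860251, 'cx': 268.97371726882443, 'cy': 197.17267691377444, 'rvec': array([ 2.26327561, -0.17575167,  0.10975997]), 'tvec': array([-489.15805694,   91.59823017, 1600.84770427])}
top {'vertical_fov': 52.941205555013866, 'cx': 257.6576579292397, 'cy': 188.06374417780646, 'rvec': array([ 2.17988385, -2.14538591,  0.14740653]), 'tvec': array([ -37.03072996,  486.28022078, 1259.74144887])}
{'vertical_fov': 60.86883032659659, 'cx': 258.9808402113549, 'cy': 187.05344183878057, 'T_tool_cam': array([[ 2.60627768e-04, -2.95841985e-01,  9.55236857e-01,
        -1.29429422e+02],
       [ 9.99999948e-01,  2.60546196e-04, -1.92148418e-04,
         1.31503705e+00],
       [-1.92037760e-04,  9.55236857e-01,  2.95842037e-01,
        -7.58325225e+01],
       [ 0.00000000e+00,  0.00000000e+00,  0.00000000e+00,
         1.00000000e+00]])}
```

View pics/side0.png

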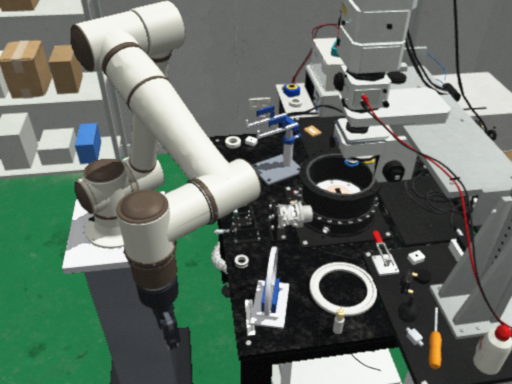

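View pics/top0.png

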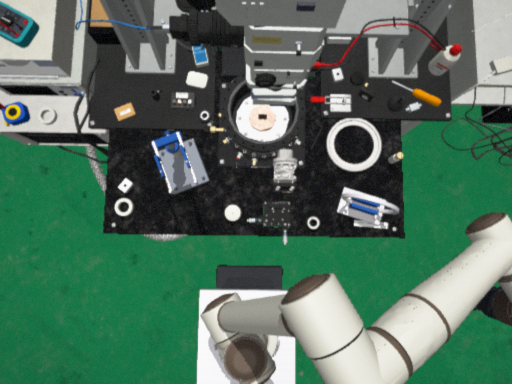

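Side view: rack with the upright ring near (268,290), stand with blue roofs near (285,145). Top view: stand near (178,162), rack near (366,208). I'll enlarge both in one picture and take heights.

```bash
python3 - <<'E'
from h import *
t=np.load("pics/top0.npz"); s=np.load("pics/side0.npz")
c=lambda p,x,y,w,h,k: cv2.resize(p[y:y+h,x:x+w],None,fx=k,fy=k,interpolation=cv2.INTER_CUBIC)
a=c(t["p"],140,120,80,80,5); b=c(t["p"],320,170,80,80,4.9999); 
e=c(s["p"],240,85,100,100,4)
z=np.hstack([a,b[:400,:400]]); save("crop1",z)
P=t["P"]
def st(P,m,n):
    q=P[m]; print(n,len(q),q.min(0).round(),q.max(0).round(),q.mean(0).round(1))
for nm,D in(("top",t),("side",s)):
    P=D["P"]; Z=P[...,2]
    ok=np.isfinite(Z)
    # histogram heights of stand region and rack region
    for n,(u0,u1,v0,v1) in ({"stand":(140,220,120,200),"rack":(330,405,180,235)} if nm=="top" else {"stand":(245,330,85,190),"rack":(240,300,240,335)}).items():
        sub=P[v0:v1,u0:u1].reshape(-1,3); sub=sub[np.isfinite(sub[:,2])]
        print(nm,n); h,e=np.histogram(sub[:,2],bins=np.arange(-20,300,10)); print(dict(zip(e[:-1].astype(int).tolist(),h.tolist())))
        for lo,hi in ((40,75),(75,200),(190,215),(215,235),(235,290)):
            m=(sub[:,2]>lo)&(sub[:,2]<hi)
            if m.sum()>5: print(lo,hi,m.sum(),sub[m].min(0).round(),sub[m].max(0).round(),np.median(sub[m],0).round(1))
E
```

```text
top stand
{-20: 2, -10: 1812, 0: 1811, 10: 1303, 20: 416, 30: 34, 40: 27, 50: 4, 60: 10, 70: 11, 80: 6, 90: 3, 100: 10, 110: 79, 120: 86, 130: 31, 140: 7, 150: 5, 160: 9, 170: 3, 180: 19, 190: 87, 200: 365, 210: 17, 220: 27, 230: 20, 240: 40, 250: 122, 260: 0, 270: 0, 280: 0}
40 75 45 [586. 103.  40.] [715. 252.  74.] [598.9 228.8  46.2]
75 200 352 [447.  97.  76.] [673. 286. 200.] [601.6 232.2 128.8]
190 215 467 [444. 147. 190.] [629. 288. 213.] [590.6 236.1 203.7]
215 235 36 [445. 148. 219.] [578. 258. 234.] [479.2 219.5 226. ]
235 290 175 [487. 165. 235.] [577. 264. 258.] [529.7 236.  251.8]
top rack
{-20: 1, -10: 1731, 0: 1351, 10: 204, 20: 115, 30: 56, 40: 63, 50: 103, 60: 107, 70: 12, 80: 10, 90: 11, 100: 7, 110: 9, 120: 5, 130: 12, 140: 19, 150: 27, 160: 32, 170: 52, 180: 96, 190: 9, 200: 0, 210: 0, 220: 0, 230: 0, 240: 0, 250: 0, 260: 0, 270: 0, 280: 0}
40 75 279 [ 404. -458.   40.] [ 458. -304.   75.] [ 426.5 -385.7   58.8]
75 200 295 [ 403. -467.   75.] [ 463. -295.  193.] [ 435.2 -372.5  172. ]
190 215 9 [ 429. -404.  190.] [ 440. -363.  193.] [ 434.5 -383.1  190.9]
side s
[... 413 characters left out ...]
137.8]
190 215 362 [444. 140. 190.] [628. 290. 215.] [548.3 214.7 203. ]
215 235 111 [445. 143. 215.] [579. 264. 235.] [533.  193.3 226. ]
235 290 188 [486. 159. 235.] [577. 263. 256.] [529.8 189.2 246.5]
side rack
{-20: 0, -10: 2441, 0: 1985, 10: 383, 20: 157, 30: 44, 40: 48, 50: 108, 60: 122, 70: 14, 80: 19, 90: 19, 100: 21, 110: 18, 120: 24, 130: 25, 140: 24, 150: 28, 160: 30, 170: 58, 180: 95, 190: 8, 200: 0, 210: 0, 220: 0, 230: 0, 240: 0, 250: 0, 260: 0, 270: 0, 280: 0}
40 75 285 [ 403. -465.   40.] [ 461. -310.   75.] [ 441.3 -389.6   59.7]
75 200 376 [ 403. -473.   75.] [ 464. -302.  192.] [ 420.5 -429.2  161.2]
190 215 8 [ 427. -397.  190.] [ 437. -377.  192.] [ 431.4 -390.8  190.9]
```

View pics/crop1.png

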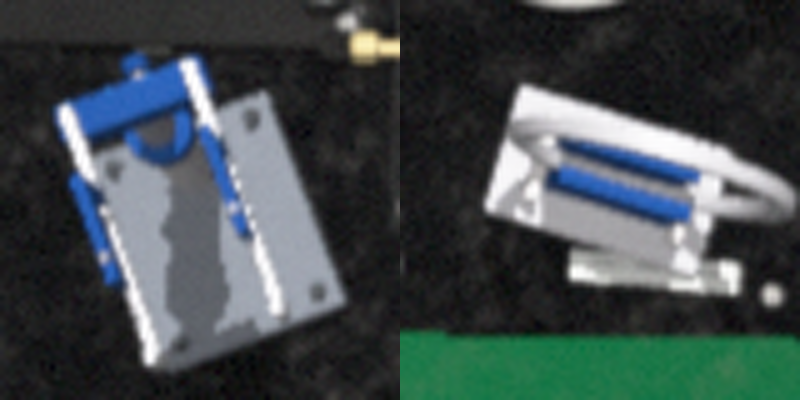

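Left crop: stand, tips pointing toward the robot at the bottom (about (152,360) and (275,315) in the crop), roofs and blue crossbar above. Right crop: ring upright in the rack's blue cheeks, no bystander touching it. I'll fit both from the depth now.

```bash
python3 - <<'E'
from h import *
s=state(); Rt=R.from_euler("xyz",s["tcp_rot"],degrees=True).as_matrix(); print("tool axes cols\n",Rt.round(3))
for nm,bs,br in(("top",(140,220,120,200),(320,405,170,235)),("side",(245,330,85,190),(240,300,235,335))):
    P=np.load(f"pics/{nm}0.npz")["P"]
    g=lambda b:(lambda q:q[np.isfinite(q[:,2])])(P[b[2]:b[3],b[0]:b[1]].reshape(-1,3))
    q=g(bs); q=q[(q[:,0]>435)&(q[:,0]<640)&(q[:,1]>130)&(q[:,1]<300)]
    roof=q[q[:,2]>240]; bar=q[(q[:,2]>185)&(q[:,2]<235)]
    al=q[q[:,2]>185]
    # yaw: minimise the spread of |lateral| about two lines
    best=min(((lambda w:(np.abs(np.abs(w-(np.percentile(w,2)+np.percentile(w,98))/2)-38).mean()))(al[:,:2]@[-np.sin(a),np.cos(a)]),a) for a in np.radians(np.arange(5,40,.25)))
    a=best[1]; X=[np.cos(a),np.sin(a)];Y=[-np.sin(a),np.cos(a)]
    ra=roof[:,:2]@X; rb=roof[:,:2]@Y; ba=al[:,:2]@X; bb=al[:,:2]@Y
    print(nm,"yaw",np.degrees(a),best[0],"roof x",np.percentile(ra,[0,2,98,100]).round(1),"y",np.percentile(rb,[0,50,100]).round(1),"all x",np.percentile(ba,[0,1,99,100]).round(1),"y",np.percentile(bb,[0,2,98,100]).round(1))
    for lo,hi in ((0,0.5),(.5,1)):
        m=(bb>=np.quantile(bb,0)+ (bb.max()-bb.min())*lo)&(bb<=bb.min()+(bb.max()-bb.min())*hi)&(ba<ba.min()+45)
        print("  bar median y",np.median(bb[m]).round(1),"x min",ba[m].min().round(1),"z",np.percentile(al[m][:,2],[5,50,95]).round(1))
    print("  roof z",np.percentile(roof[:,2],[50,90]).round(1))
    q=g(br); q=q[(q[:,2]>85)&(q[:,2]<200)&(q[:,0]>390)&(q[:,0]<480)]
    c=q.mean(0); w,V=np.linalg.eigh(np.cov(q[:,:2].T)); n=V[:,0]; n*=np.sign(n[0]); t=np.array([-n[1],n[0]])
    dn=(q[:,:2]@n); dt=q[:,:2]@t; up=q[:,2]>150
    ext=(dt.min()+dt.max())/2; off=(np.percentile(dn,3)+np.percentile(dn,97))/2
    print("  ring axis yaw",np.degrees(np.arctan2(n[1],n[0])).round(2),"ctr",(n*off+t*ext).round(1),"ctr_med",(n*np.median(dn)+t*ext).round(1),"ext",(dt.max()-dt.min()).round(1),"thick",np.ptp(np.percentile(dn,[3,97])).round(1),"ztop",np.sort(q[:,2])[-5:].round(1))
E
```

```text
tool axes cols
 [[-0.001 -0.284  0.959]
 [ 0.002  0.959  0.284]
 [-1.     0.002 -0.   ]]
top yaw 22.0 8.281264799836915 roof x [540.5 541.3 605.  606.7] y [-42.4  33.8  42.7] all x [494.5 496.  662.5 664. ] y [-45.4 -42.4  41.8  46.5]
  bar median y -38.8 x min 495.7 z [201.3 207.5 228.1]
  bar median y 36.6 x min 494.5 z [200.6 206.9 227.2]
  roof z [252.1 255.4]
  ring axis yaw -17.08 ctr [ 433.4 -382.2] ctr_med [ 432.4 -381.9] ext 180.2 thick 11.7 ztop [190.9 191.  191.4 193.  193.3]
side yaw 22.5 4.920451166662299 roof x [538.5 539.4 605.  606.7] y [-52.9  -8.4  38.5] all x [491.7 493.8 659.4 665.9] y [-58.1 -52.9  36.2  41.3]
  bar median y -46.9 x min 491.7 z [196.6 205.9 224.6]
  bar median y 30.1 x min 491.8 z [196.7 205.3 224.7]
  roof z [247.8 253.5]
  ring axis yaw -17.61 ctr [ 433.1 -387.9] ctr_med [ 433.6 -388. ] ext 176.8 thick 11.7 ztop [190.6 191.1 191.2 191.9 192. ]
```

{"api": "play_rows", "payload": {"increments": [[[8.5,-5,2.5,6,-0.18],[8.5,-5,5,12,-0.36],[8.5,-5,8,18,-0.54],[8.5,-5,10.5,24,-0.72],[8.5,-5,13.3,30.0,-0.9]]]}}

```text
clock: 0.78
tcp_pos: [406.5, -403.9, 294.5]
tcp_rot: [41.0, 89.9, 109.4]
force: [1.1, -0.0, 0.9]
opening: 84.9
```

{"api": "play_rows", "payload": {"increments": [[[8.5,0,0,0,-0.12],[8.5,0,0,0,-0.12],[8.5,0,0,0,-0.12]]]}}

```text
clock: 1.15
tcp_pos: [406.0, -404.2, 294.3]
tcp_rot: [42.1, 89.9, 117.2]
force: [-0.8, -1.1, -1.0]
opening: 85.5
```

```bash
cat > ringfit.py <<'E'
from h import *
s=state(); p,d,P=cloud("wrist"); save("w1",p); np.savez("pics/w1.npz",p=p,d=d,P=P)
Rt=R.from_euler("xyz",s["tcp_rot"],degrees=True).as_matrix(); t0=np.array(s["tcp_pos"])
print(s["clock"],t0.round(1),"ty",Rt[:,1].round(3),"tz",Rt[:,2].round(3),s["opening"])
q=P.reshape(-1,3); q=q[np.isfinite(q[:,2])]
m=(q[:,2]>150)&(q[:,2]<200)&(abs(q[:,0]-433)<60)&(abs(q[:,1]+384)<100); q=q[m]; print(len(q))
top=q[q[:,2]>175]
r=cv2.minAreaRect(top[:,:2].astype(np.float32)); print(r)
w,V=np.linalg.eigh(np.cov(top[:,:2].T)); n=V[:,0]*np.sign(V[0,0]); t=np.array([-n[1],n[0]])
print("axis yaw",np.degrees(np.arctan2(n[1],n[0])))
dn=top[:,:2]@n
z=np.polyfit(top[:,:2]@t,top[:,2],2); 
# apex by circle fit on top-surface points (upper envelope)
tt=q[:,:2]@t; bins=np.arange(tt.min(),tt.max(),3); e=np.array([(b+1.5,np.percentile(q[(tt>=b)&(tt<b+3)][:,2],90)) for b in bins if ((tt>=b)&(tt<b+3)).sum()>8])
from scipy.optimize import least_squares
f=least_squares(lambda c:np.hypot(e[:,0]-c[0],e[:,1]-c[1])-90,[np.median(tt),101],loss="soft_l1"); print("circle",f.x.round(1),np.abs(f.fun).mean().round(2))
c=n*np.percentile(dn,[3,97]).mean()+t*f.x[0]; print("centre",c.round(1),"thick",np.ptp(np.percentile(dn,[3,97])).round(1),"ztop",np.percentile(top[:,2],99).round(1))
D=np.array([*c,f.x[1]+84])-t0; print("grasp-TCP shift in tool axes (TCP to rim middle)",(Rt.T@D).round(1))
E
python3 ringfit.py
```

```text
1.15 [ 406.  -404.2  294.3] ty [-0.966  0.257  0.001] tz [0.257 0.966 0.002] 85.50930749741532
2448
((435.22509765625, -382.4136657714844), (103.99812316894531, 12.122389793395996), 73.03670501708984)
axis yaw -16.811252894404117
circle [-239.3  101.4] 0.22
centre [ 435.2 -381.5] thick 11.4 ztop 191.6
grasp-TCP shift in tool axes (TCP to rim middle) [108.9 -22.6  29.3]
```

View pics/w1.png

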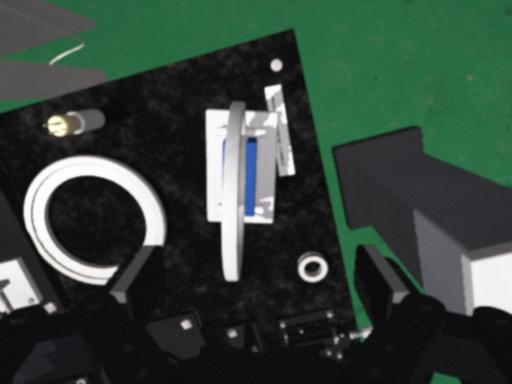

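Wrist view: ring's rim edge-on at columns 222–244, rows 100–280, with the kf ring at (313,266) clear of it. Center over it, then re-measure.

{"api": "play_rows", "payload": {"increments": [[[5,2,-1,1.5,0.03],[5,4,-2.26,2.93,0.035],[5,4,-2.26,2.93,0.035],[5,4,-2.26,2.93,0.035]]]}}

```text
clock: 1.7
tcp_pos: [434.9, -382.6, 255.1]
tcp_rot: [36.9, 89.9, 109.9]
force: [0.5, -0.4, 0.2]
opening: 50.2
```

```bash
python3 ringfit.py
```

```text
1.7 [ 434.9 -382.6  255.1] ty [-0.956  0.292  0.001] tz [0.292 0.956 0.001] 50.197155971542784
3475
((435.3523864746094, -381.64263916015625), (101.49542236328125, 12.042878150939941), 73.07281494140625)
axis yaw -16.88799235445687
circle [-238.6  101.4] 0.18
centre [ 435.4 -381.5] thick 11.3 ztop 191.6
grasp-TCP shift in tool axes (TCP to rim middle) [69.7 -0.2  1.1]
```

{"api": "play_rows", "payload": {"increments": [[[5,3,0,0.1,0],[4,6,0,0.1,0],[4,7.5,0,0.1,0],[4,7.5,0,0.1,0]]]}}

```text
clock: 2.25
tcp_pos: [434.8, -382.0, 180.1]
tcp_rot: [56.3, 89.9, 129.3]
force: [0.5, -0.4, 0.4]
opening: 40.0
```

{"api": "play_rows", "payload": {"increments": [[[2,0,0,0,0],[0.8,0,0,0,0],[0.8,0,0,0,0],[0.8,0,0,0,0],[0.8,0,0,0,0]]], "squeeze": 60}}

```text
clock: 2.88
tcp_pos: [435.6, -382.6, 181.7]
tcp_rot: [-106.8, 89.9, -33.8]
force: [-0.4, -0.1, 5.7]
opening: 10.6
```

{"api": "play_rows", "payload": {"increments": [[[0.8,0,0,0,0],[0.8,-0.5,0,0,0],[0.8,-2,0,0,0],[0.8,-4,0,0,0],[0.8,-4,0,0,0]]]}}

```text
clock: 3.5
tcp_pos: [436.3, -383.0, 223.7]
tcp_rot: [-104.6, 89.7, -31.5]
force: [-0.3, -0.2, -1.6]
opening: 11.2
```

{"api": "play_rows", "payload": {"increments": [[[0.8,-4,0,0,0],[0.8,-7,0,0,0],[0.8,-7,0,0,0],[0.8,-7,0,0,0]]]}}

```text
clock: 4.0
tcp_pos: [435.2, -382.0, 291.7]
tcp_rot: [-82.5, 89.9, -9.5]
force: [-0.3, -0.1, -3.0]
opening: 10.8
```

```bash
python3 - <<'E'
from h import *
s=state(); print(s["clock"],s["tcp_pos"],s["force"],s["opening"])
a=cloud("wrist")[0]; p,d,P=cloud("side")
b=cv2.resize(p[180:340,190:400],(504,384),interpolation=cv2.INTER_CUBIC)
z=np.hstack([a,b]); save("lift",cv2.resize(z,(800,302)))
q=P[200:340,200:330].reshape(-1,3); q=q[np.isfinite(q[:,2])]
q=q[(q[:,2]>95)&(abs(q[:,0]-435)<50)&(abs(q[:,1]+384)<110)&(q[:,2]<262)]
w,V=np.linalg.eigh(np.cov(q.T)); print(len(q),q.min(0),q.max(0),"normal",V[:,0],"eig",w)
E
```

```text
4.0 [ 435.20262273 -382.0169202   291.71860745] [-0.34757774 -0.14188642 -2.95303651] 10.767105902681061
365 [ 402.08911411 -471.99757422  124.35054763] [ 464.58779592 -297.41644533  261.62003041] normal [ 0.95834641 -0.28497374  0.01902945] eig [  12.2578874   812.22615508 5179.42343523]
```

View pics/lift.png

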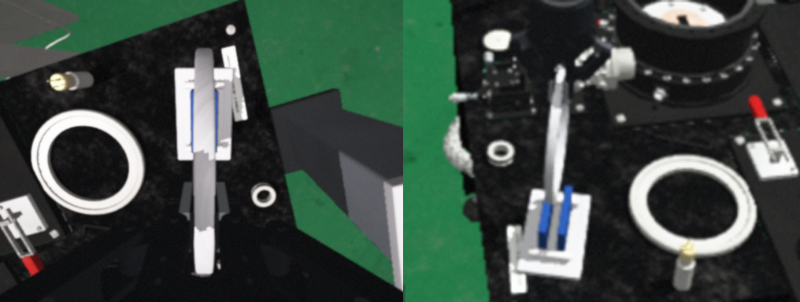

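Ring is held upright and free of the rack. The small parts are untouched. I'll check the height of what lies along the carry corridor.

```bash
python3 - <<'E'
from h import *
for nm in("top","side"):
    q=np.load(f"pics/{nm}0.npz")["P"].reshape(-1,3); q=q[np.isfinite(q[:,2])]
    for y in range(-280,280,40):
        m=(q[:,0]>340)&(q[:,0]<530)&(q[:,1]>y)&(q[:,1]<=y+40)&(q[:,2]<400)
        if m.sum(): print(nm,y,np.percentile(q[m][:,2],99.5).round(),end=" | ")
    print()
E
```

```text
top -280 6.0 | top -240 17.0 | top -200 9.0 | top -160 119.0 | top -120 118.0 | top -80 90.0 | top -40 34.0 | top 0 26.0 | top 40 16.0 | top 80 12.0 | top 120 228.0 | top 160 256.0 | top 200 253.0 | top 240 256.0 | 
side -280 6.0 | side -240 16.0 | side -200 11.0 | side -160 116.0 | side -120 117.0 | side -80 89.0 | side -40 34.0 | side 0 14.0 | side 40 5.0 | side 80 4.0 | side 120 238.0 | side 160 254.0 | side 200 254.0 | side 240 254.0 |
```

{"api": "play_rows", "payload": {"increments": [[[0.8,-4,0,0,0],[0.8,-4,1,3,-0.1],[0.8,-4,3,8,-0.2],[0.8,-4,5,13,-0.3],[0.8,-4,6.7,18,-0.4]]]}}

```text
clock: 4.72
tcp_pos: [422.7, -188.9, 330.1]
tcp_rot: [86.0, 90.0, -177.9]
force: [0.6, -0.4, -2.0]
opening: 10.2
```

{"api": "play_rows", "payload": {"increments": [[[0.8,0,-0.4,6,-0.06],[0.8,0,-0.7,12,-0.12],[0.8,0,-1.1,18,-0.18],[0.8,0,-1.5,24,-0.24],[0.8,0,-1.6,29,-0.281]]]}}

```text
clock: 5.35
tcp_pos: [407.0, 103.1, 329.1]
tcp_rot: [85.8, 89.9, -161.9]
force: [1.7, 0.6, -2.2]
opening: 10.7
```

{"api": "play_rows", "payload": {"increments": [[[0.8,0,0,1.5,0],[0.8,0,0,3.5,0],[0.8,0,0,4,0],[0.8,0,0,4,0]]]}}

```text
clock: 5.85
tcp_pos: [391.6, 139.9, 328.6]
tcp_rot: [95.3, 89.8, -152.4]
force: [0.5, -0.8, -2.1]
opening: 10.5
```

```bash
cat > standfit.py <<'E'
from h import *
import sys
from scipy.optimize import least_squares
s=state(); p,d,P=cloud("wrist"); save(sys.argv[1],p); np.savez("pics/s1.npz",p=p,d=d,P=P)
Rt=R.from_euler("xyz",s["tcp_rot"],degrees=True).as_matrix(); t0=np.array(s["tcp_pos"])
print(s["clock"],t0.round(1),"ty yaw",np.degrees(np.arctan2(Rt[1,1],Rt[0,1])).round(2),s["force"].round(1),s["opening"])
q=P.reshape(-1,3); q=q[np.isfinite(q[:,2])]
o=np.array([542.5,217.]); a0=np.radians(22.2)
def fr(q,o,a): e=q[:,:2]-o; return e@[np.cos(a),np.sin(a)],e@[-np.sin(a),np.cos(a)]
x,y=fr(q,o,a0)
m=(q[:,2]>196)&(q[:,2]<213)&(x>-82)&(x<-46)&(abs(abs(y)-38)<12); bar=q[m]
m2=(q[:,2]>240)&(q[:,2]<262)&(abs(x+12)<50)&(abs(abs(y)-38)<20); roof=q[m2]
m3=(q[:,2]>190)&(q[:,2]<262)&(x>-110)&(x<60)&(abs(abs(y)-38)<15); al=q[m3]
print(len(bar),len(roof),len(al))
for n,b,yy in(("bar",bar,fr(bar,o,a0)[1]),("roof",roof,fr(roof,o,a0)[1])):
  for sg in(1,-1):
    k=b[yy*sg>0]
    if len(k)<8: continue
    xx,y2=fr(k,o,a0); l=np.polyfit(xx,y2,1)
    print(n,sg,len(k),"x",np.percentile(xx,[0,3,97,100]).round(1),"y",np.percentile(y2,[3,50,97]).round(1),"dyaw",np.degrees(l[0]).round(2),"z",np.percentile(k[:,2],[10,50,90]).round(1))
xx,yy=fr(al,o,a0)
for sg in(1,-1): print("tip front x",np.sort(xx[yy*sg>0])[:5].round(1),"tip z",np.percentile(al[(yy*sg>0)&(xx<-78)][:,2],[50,95]).round(1) if ((yy*sg>0)&(xx<-78)).any() else "")
E
python3 standfit.py stand1
```

```text
5.85 [391.6 139.9 328.6] ty yaw -157.63 [ 0.5 -0.8 -2.1] 10.51718322104106
954 2754 7854
bar 1 504 x [-81.9 -80.4 -46.8 -46.1] y [36.1 37.7 44.1] dyaw 2.91 z [202.  207.8 208.9]
bar -1 450 x [-81.6 -78.6 -47.  -46.1] y [-39.7 -37.2 -32.3] dyaw 3.65 z [203.2 208.1 209.1]
roof 1 1646 x [-42.3 -41.4  15.5  22.8] y [36.1 37.2 43.5] dyaw -0.64 z [242.6 252.5 254.7]
roof -1 1108 x [-42.1 -41.4  -2.1   6.1] y [-39.6 -37.4 -32.5] dyaw -1.37 z [243.3 253.5 255.2]
tip front x [-87.4 -87.3 -87.3 -87.2 -87.2] tip z [219.3 228.6]
tip front x [-87.2 -87.2 -87.1 -87.1 -87.1] tip z [222.4 228.8]
```

View pics/stand1.png

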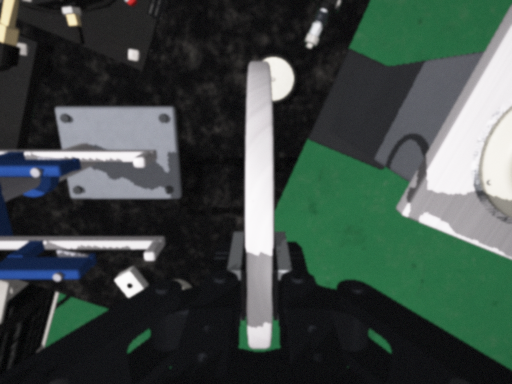

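Wrist view: both bars run level in the picture (rows about 157 and 243), with the tips at columns 150–160. The ring is edge-on at column 260, in front of the tips. The riser at (130,282) is well below. Fit: origin about (545.0, 218.3), yaw 22.2°, bar tops near z 208. Next: align laterally and go down in front of the tips.

{"api": "play_rows", "payload": {"increments": [[[0.8,2,-0.5,0.5,0.0],[0.8,4.5,-1.2,1,0.003],[0.8,7.5,-2.1,1.46,0.003],[0.8,7.7,-2.1,1.46,0.003],[0.8,7.7,-2.1,1.46,0.003]]]}}

```text
clock: 6.52
tcp_pos: [405.9, 160.7, 252.5]
tcp_rot: [105.6, 89.9, -142.2]
force: [0.3, -0.1, -1.5]
opening: 10.5
```

```bash
cat > where.py <<'E'
from h import *
s=state(); o=np.array([545.0,218.3]); a=np.radians(22.2)
Rt=R.from_euler("xyz",s["tcp_rot"],degrees=True).as_matrix(); t=np.array(s["tcp_pos"])
e=t[:2]-o; F=s["force"]; c,n=np.cos(a),np.sin(a)
print(s["clock"],"stand x %.1f y %.1f z %.1f"%(e@[c,n],e@[-n,c],t[2]),"yaw-a-180 %.2f"%((np.degrees(np.arctan2(Rt[1,1],Rt[0,1]))-22.2)%360-180),"F st",np.round([F[0]*c+F[1]*n,-F[0]*n+F[1]*c,F[2]],1),"T",s["torque"].round(2),"op",round(s["opening"],1),"tilt",np.round(Rt[2],3))
E
python3 where.py; python3 standfit.py stand2
```

```text
6.525 stand x -150.6 y -0.8 z 252.5 yaw-a-180 -0.07 F st [ 0.3 -0.2 -1.5] T [-0.01 -0.02  0.05] op 10.5 tilt [-1.     0.002 -0.001]
6.525 [405.9 160.7 252.5] ty yaw -157.87 [ 0.3 -0.1 -1.5] 10.463400614219333
1935 2018 8974
bar 1 1031 x [-82.  -80.4 -47.1 -46. ] y [35.9 37.1 43.7] dyaw 2.41 z [201.1 207.6 208.9]
bar -1 904 x [-81.9 -78.8 -46.8 -46. ] y [-39.8 -37.1 -32. ] dyaw 4.64 z [204.3 208.  208.9]
roof 1 1566 x [-42.7 -41.9 -19.9 -15.7] y [35.8 37.  42.7] dyaw -6.26 z [241.9 249.7 254.7]
roof -1 452 x [-42.8 -42.2 -36.4 -33. ] y [-39.7 -36.5 -32.5] dyaw -43.23 z [241.2 245.9 251.7]
tip front x [-87.5 -87.3 -87.2 -87.2 -87.2] tip z [207.3 218. ]
tip front x [-87.4 -87.4 -87.4 -87.4 -87.3] tip z [222.3 228.8]
```

{"api": "play_rows", "payload": {"increments": [[[0.8,0,-1,0.24,0],[0.8,0,-3,0.24,0],[0.8,0,-5,0.24,0],[0.8,0,-7,0.24,0],[0.8,0,-8.7,0.24,0]]]}}

```text
clock: 7.2
tcp_pos: [487.2, 196.7, 253.7]
tcp_rot: [-82.8, 89.9, 29.3]
force: [0.4, 0.5, -2.3]
opening: 10.5
```

{"api": "play_rows", "payload": {"increments": [[[0.8,0.4,-0.2,0,0],[0.8,0.8,-0.2,0,0],[0.8,1.2,-0.2,0,0],[0.8,1.2,-0.2,0,0]]]}}

```text
clock: 7.7
tcp_pos: [488.5, 197.1, 241.4]
tcp_rot: [-88.5, 90.0, 23.7]
force: [0.3, -0.0, -1.6]
opening: 10.9
```

```bash
python3 where.py; python3 standfit.py stand3
```

```text
7.7 stand x -60.3 y 1.7 z 241.4 yaw-a-180 -0.05 F st [ 0.3 -0.1 -1.6] T [-0.01 -0.01  0.01] op 10.9 tilt [-1. -0.  0.]
7.7 [488.5 197.1 241.4] ty yaw -157.85 [ 0.3 -0.  -1.6] 10.901864346710894
712 7057 16171
bar -1 712 x [-82.  -80.1 -46.6 -46. ] y [-39.8 -37.1 -32. ] dyaw 1.55 z [203.4 208.  209. ]
roof 1 982 x [-62.  -61.6  -1.1   1. ] y [18.7 32.5 42.9] dyaw 7.66 z [242.4 246.9 251.5]
roof -1 6075 x [-61.9 -60.7  20.7  24.4] y [-39.7 -36.5 -20.6] dyaw -6.17 z [242.6 253.  254.8]
tip front x [-63.5 -63.5 -63.5 -63.5 -63.5] tip z 
tip front x [-87.  -86.9 -86.8 -86.8 -86.4] tip z [226.9 228.8]
```

View pics/stand3.png

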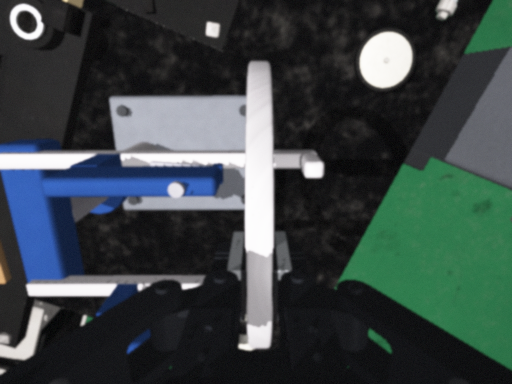

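Ring plane is at column 260, between the upturned tip (312,165) and the roof's front end (218,180). Now lower and feel for the bars.

{"api": "play_rows", "payload": {"increments": [[[0.8,0.3,0.27,0,0],[0.8,0.6,0.27,0,0],[0.8,0.9,0.27,0,0],[0.8,1.2,0.27,0,0],[0.8,1.2,0.27,0,0]]]}}

```text
clock: 8.38
tcp_pos: [486.2, 196.1, 229.3]
tcp_rot: [-142.7, 90.0, -30.6]
force: [-0.6, -0.5, -1.8]
opening: 10.5
```

{"api": "play_rows", "payload": {"increments": [[[0.8,0.1,0,0,0],[0.8,0.2,0,0,0],[0.8,0.3,0,0,0],[0.8,0.3,0,0,0]]]}}

```text
clock: 8.88
tcp_pos: [486.1, 196.1, 226.3]
tcp_rot: [-175.6, 90.0, -63.4]
force: [-0.5, 0.2, -1.7]
opening: 10.5
```

```bash
python3 where.py
```

```text
8.875 stand x -62.9 y 1.7 z 226.3 yaw-a-180 -0.05 F st [-0.4  0.4 -1.7] T [-0.03 -0.01  0.01] op 10.5 tilt [-1. -0. -0.]
```

{"api": "play_rows", "payload": {"increments": [[[0.8,0.07,0,0,0],[0.8,0.15,0,0,0],[0.8,0.15,0,0,0]]]}}

```text
clock: 9.25
tcp_pos: [486.1, 196.1, 224.6]
tcp_rot: [130.4, 90.0, -117.5]
force: [-0.7, -0.6, -2.2]
opening: 10.9
```

{"api": "play_rows", "payload": {"increments": [[[0.8,0.05,0,0,0],[0.8,0.1,0,0,0],[0.8,0.1,0,0,0]]]}}

```text
clock: 9.62
tcp_pos: [486.1, 196.1, 223.7]
tcp_rot: [145.2, 90.0, -102.6]
force: [0.3, -0.2, -2.5]
opening: 10.5
```

{"api": "play_rows", "payload": {"increments": [[[0.8,0.05,0,0,0],[0.8,0.1,0,0,0],[0.8,0.1,0,0,0]]]}}

```text
clock: 10.0
tcp_pos: [486.3, 196.1, 223.1]
tcp_rot: [-143.6, 90.0, -31.4]
force: [0.0, -1.0, -0.2]
opening: 10.3
```

{"api": "play_rows", "payload": {"increments": [[[0.8,0.03,0,0,0],[0.8,0.07,0,0,0],[0.8,0.07,0,0,0]]]}}

```text
clock: 10.38
tcp_pos: [486.4, 196.1, 222.8]
tcp_rot: [-125.8, 89.9, -13.6]
force: [-1.8, -0.4, 3.4]
opening: 10.9
```

Contact near TCP z 223.3. Check the force, the moment, and whether it touches both bars.

{"api": "play_rows", "payload": {"increments": [[[0.8,0.04,0,0,0],[0.8,0.08,0,0,0],[0.8,0.08,0,0,0]]]}}

```text
clock: 10.75
tcp_pos: [486.5, 196.1, 222.7]
tcp_rot: [-120.9, 89.9, -8.8]
force: [-2.5, -0.1, 7.1]
opening: 10.7
```

```bash
for i in 1; do python3 where.py; done; python3 - <<'E'
from h import *
p,d,P=cloud("wrist"); s=state(); np.savez("pics/c.npz",p=p,P=P); print(s["force"],s["joint_torque"].round(2))
q=P.reshape(-1,3); q=q[np.isfinite(q[:,2])]; o=np.array([545.0,218.3]); a=np.radians(22.2); e=q[:,:2]-o
x=e@[np.cos(a),np.sin(a)]; y=e@[-np.sin(a),np.cos(a)]; z=q[:,2]
m=(abs(x+63)<9)&(z>190)&(y>20); 
b=[(k,np.percentile(z[m&(abs(y-k)<1.5)],90).round(1)) for k in range(24,80,6) if (m&(abs(y-k)<1.5)).sum()>5]; print(b)
from scipy.optimize import least_squares
B=np.array([(k,v) for k,v in b]); f=least_squares(lambda c:np.hypot(B[:,0]-c[0],B[:,1]-c[1])-90,[1.7,141],loss="soft_l1"); print("ring centre y,z",f.x, f.fun.round(1))
m=(z>150)&(z<232)&(abs(x+63)<14)&(y>50)&(y<88); w,V=np.linalg.eigh(np.cov(np.c_[x,y,z][m].T)); print(m.sum(),"ring normal(stand)",V[:,0],"xr",np.percentile(x[m],[3,97]))
E
```

```text
10.75 stand x -62.6 y 1.5 z 222.7 yaw-a-180 -0.01 F st [-2.3  0.8  7.1] T [-0.35  0.7   0.  ] op 10.7 tilt [-1.    -0.001 -0.001]
[-2.89441047 -0.51018987  6.57093452] [-1.400e-01 -2.733e+01  1.691e+01  3.530e+00  7.500e-01  2.000e-02]
[(24, np.float64(229.7)), (30, np.float64(227.6)), (36, np.float64(225.5)), (42, np.float64(223.2)), (48, np.float64(219.4)), (54, np.float64(215.7)), (60, np.float64(212.0)), (66, np.float64(204.8))]
ring centre y,z [  1.83074467 142.36632922] [ 0.1 -0.2 -0.1  0.3 -0.2 -0.   0.7 -0.5]
147 ring normal(stand) [-0.00428038  0.63155313  0.77532079] xr [-68.0558829  -57.26598933]
```

Contact on both bars: the moment about the stand's x axis is about zero, and the ring centre is at y +1.8, z 142.4. Bar tops are therefore at about 208.4. Ease the preload and slide back in small steps.

{"api": "play_rows", "payload": {"increments": [[[0.8,-0.03,0,0,0],[0.8,-0.03,-0.3,0.0,0],[0.8,-0.03,-0.7,0.0,0],[0.8,-0.03,-1.1,0.0,0],[0.8,-0.03,-1.4,0.0,0]]]}}

```text
clock: 11.42
tcp_pos: [499.7, 201.3, 222.8]
tcp_rot: [-138.0, 89.9, -25.8]
force: [-2.8, -2.9, 2.5]
opening: 10.7
```

```bash
python3 where.py
```

```text
11.425 stand x -48.4 y 1.4 z 222.8 yaw-a-180 -0.03 F st [-3.7 -1.6  2.5] T [-0.76  0.78 -0.07] op 10.7 tilt [-1.    -0.001 -0.001]
```

{"api": "play_rows", "payload": {"increments": [[[0.8,-0.02,-0.3,0,0],[0.8,-0.02,-0.6,0.0,0],[0.8,-0.02,-0.9,0.0,0],[0.8,-0.02,-1.2,0.0,0],[0.8,-0.02,-1.4,0.0,0]]]}}

```text
clock: 12.05
tcp_pos: [512.9, 206.7, 222.9]
tcp_rot: [-134.2, 89.9, -22.0]
force: [-0.3, -1.4, 1.0]
opening: 10.6
```

```bash
python3 where.py
```

```text
12.05 stand x -34.1 y 1.4 z 222.9 yaw-a-180 -0.03 F st [-0.8 -1.2  1. ] T [-0.61  0.49 -0.06] op 10.6 tilt [-1.    -0.001 -0.001]
```

{"api": "play_rows", "payload": {"increments": [[[0.8,0.0,-0.3,0,0],[0.8,0.0,-0.6,0.0,0],[0.8,0.0,-0.9,0.0,0],[0.8,0.0,-1.2,0.0,0],[0.8,0.0,-1.4,0.0,0]]]}}

```text
clock: 12.68
tcp_pos: [523.4, 210.7, 222.6]
tcp_rot: [105.3, 89.6, -142.5]
force: [-11.0, -4.5, 6.9]
opening: 10.2
```

```bash
python3 where.py
```

```text
12.675 stand x -22.9 y 1.1 z 222.6 yaw-a-180 -0.05 F st [-11.9  -0.    6.9] T [-1.21  3.14  0.01] op 10.2 tilt [-1.     0.007 -0.002]
```

{"api": "play_rows", "payload": {"increments": [[[0.8,-0.03,-0.3,0,0],[0.8,-0.03,-0.5,0.0,0],[0.8,-0.03,-0.7,0.0,0],[0.8,-0.03,-0.7,0.0,0]]]}}

```text
clock: 13.18
tcp_pos: [527.6, 212.1, 222.6]
tcp_rot: [100.4, 89.2, -147.5]
force: [-7.9, -3.7, 5.0]
opening: 10.7
```

```bash
python3 where.py
```

```text
13.175 stand x -18.4 y 0.9 z 222.6 yaw-a-180 -0.05 F st [-8.7 -0.4  5. ] T [-1.    2.5   0.01] op 10.7 tilt [-1.     0.013 -0.002]
```

{"api": "play_rows", "payload": {"increments": [[[0.8,-0.02,-0.4,0,0],[0.8,-0.02,-0.7,0.0,0],[0.8,-0.02,-1.0,0.0,0],[0.8,-0.02,-1.3,0.0,0],[0.8,-0.02,-1.5,0.0,0]]]}}

```text
clock: 13.8
tcp_pos: [539.2, 216.7, 222.6]
tcp_rot: [98.4, 88.9, -149.5]
force: [-8.6, -2.9, 5.5]
opening: 10.7
```

```bash
python3 where.py
```

```text
13.8 stand x -6.0 y 0.7 z 222.6 yaw-a-180 -0.05 F st [-9.1  0.6  5.5] T [-0.89  2.75  0.01] op 10.7 tilt [-1.     0.02  -0.003]
```

{"api": "play_rows", "payload": {"increments": [[[0.8,-0.02,-0.3,0,0],[0.8,-0.02,-0.5,0.0,0],[0.8,-0.02,-0.7,0.0,0],[0.8,-0.02,-0.8,0.0,0],[0.8,-0.02,-0.8,0.0,0]]]}}

```text
clock: 14.42
tcp_pos: [546.9, 220.1, 222.8]
tcp_rot: [97.7, 88.9, -150.1]
force: [-3.1, -0.8, 2.0]
opening: 10.5
```

```bash
python3 where.py
```

```text
14.425 stand x 2.4 y 0.9 z 222.8 yaw-a-180 -0.04 F st [-3.2  0.4  2. ] T [-0.15  0.85  0.04] op 10.5 tilt [-1.     0.019 -0.003]
```

The drag fell from 9 to 3 N, so the leaves have probably dropped. Push gently to the back stop.

{"api": "play_rows", "payload": {"increments": [[[0.8,0,-0.1,0,0],[0.8,0,-0.2,0.0,0],[0.8,0,-0.25,0.0,0],[0.8,0,-0.25,0.0,0]]]}}

```text
clock: 14.92
tcp_pos: [548.3, 220.6, 222.8]
tcp_rot: [97.2, 88.8, -150.6]
force: [-6.2, -0.9, 5.3]
opening: 10.6
```

```bash
python3 where.py
```

```text
14.925 stand x 3.9 y 0.9 z 222.8 yaw-a-180 -0.04 F st [-6.1  1.5  5.3] T [-0.39  1.74  0.1 ] op 10.6 tilt [-1.     0.021 -0.003]
```

{"api": "play_rows", "payload": {"increments": [[[0.8,-0.02,-0.1,0,0],[0.8,-0.02,-0.2,0.0,0],[0.8,-0.02,-0.3,0.0,0],[0.8,-0.02,-0.3,0.0,0]]]}}

```text
clock: 15.42
tcp_pos: [548.4, 220.6, 222.8]
tcp_rot: [96.1, 88.4, -151.7]
force: [-11.4, -1.8, 5.4]
opening: 10.4
```

```bash
python3 where.py; python3 standfit.py home1 >/dev/null; python3 - <<'E'
from h import *
p,d,P=cloud("side"); save("side2",p); b=cv2.resize(p[60:200,220:360],(600,600),interpolation=cv2.INTER_CUBIC); w=cv2.imread("pics/home1.png")[...,::-1]
save("home2",np.hstack([cv2.resize(b,(300,300)),cv2.resize(w,(400,300))]))
E
```

```text
15.425 stand x 4.0 y 0.9 z 222.8 yaw-a-180 -0.04 F st [-11.2   2.7   5.4] T [-0.59  3.06  0.02] op 10.4 tilt [-1.     0.028 -0.003]
```

View pics/home2.png

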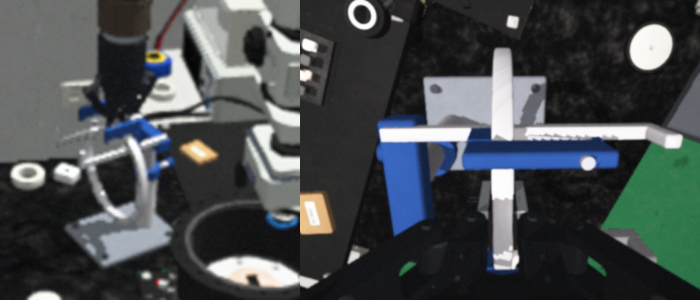

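Ring is at the back stop (11 N, no further movement), under the roofs with the stem behind. Unload, then open partly.

{"api": "play_rows", "payload": {"increments": [[[0.8,0,0,0,0],[0.8,0,0,0,0],[1.5,0,0,0,0],[2.2,0,0,0,0],[3,0,0,0,0]]], "squeeze": 20}}

```text
clock: 16.15
tcp_pos: [548.9, 220.9, 222.7]
tcp_rot: [96.1, 88.4, -151.7]
force: [0.9, 1.0, -0.9]
opening: 29.7
```

```bash
python3 where.py
```

```text
16.15 stand x 4.6 y 0.9 z 222.7 yaw-a-180 -0.04 F st [ 1.2  0.6 -0.9] T [ 0.01 -0.05 -0.03] op 29.7 tilt [-1.     0.027 -0.003]
```

{"api": "play_rows", "payload": {"increments": [[[3,-0.5,0,0,0],[3,-1.5,0.03,0,0],[3,-3,0.07,0,0],[3,-5,0.1,0,0],[3,-8,0.1,0,0]]]}}

```text
clock: 16.77
tcp_pos: [549.7, 221.4, 303.9]
tcp_rot: [96.2, 88.4, -151.6]
force: [0.9, -0.2, 0.7]
opening: 29.9
```

{"api": "play_rows", "payload": {"increments": [[[3,-3,0,0,0],[3,-7,0,0,0],[3,-9,0,0,0],[3,-9,0,0,0]]]}}

```text
clock: 17.27
tcp_pos: [552.3, 222.8, 396.8]
tcp_rot: [95.0, 88.7, -152.8]
force: [0.2, -0.1, -0.1]
opening: 30.2
```

```bash
python3 where.py; cat > fin.py <<'E'
from h import *
o=np.array([545.0,218.3]); a=np.radians(22.2)
p,d,P=cloud("wrist"); t=cloud("top")[0]; b=cloud("side")[0]
z=np.hstack([cv2.resize(p,(400,300)),cv2.resize(b[60:200,220:360],(300,300),interpolation=cv2.INTER_CUBIC)])
save("fin1",np.vstack([z,np.hstack([cv2.resize(t[110:250,90:420],(700,297))])]))
q=P.reshape(-1,3); q=q[np.isfinite(q[:,2])]; e=q[:,:2]-o
x=e@[np.cos(a),np.sin(a)]; y=e@[-np.sin(a),np.cos(a)]; z=q[:,2]
m=(abs(x)<14)&(z>219)&(z<236)&(abs(y)<24)
print("rim top",m.sum(),"x",np.percentile(x[m],[3,50,97]).round(1),"z",np.percentile(z[m],98).round(1))
for k in range(-24,25,6):
    n=m&(abs(y-k)<2)
    if n.sum()>8: print(k,np.percentile(x[n],[5,95]).round(1),np.percentile(z[n],95).round(1))
m=(abs(x)<20)&(z>70)&(z<120)&(abs(y)<80); print("low rim x",m.sum(),np.percentile(x[m],[5,50,95]).round(1) if m.sum()>10 else "")
E
python3 fin.py
```

```text
17.275 stand x 8.5 y 1.4 z 396.8 yaw-a-180 -0.04 F st [ 0.1 -0.2 -0.1] T [ 0.05 -0.02 -0.03] op 30.2 tilt [-1.     0.022 -0.002]
rim top 651 x [-2.   3.7  9.3] z 232.7
-24 [-1.5  9.1] 228.9
-18 [-1.9  9.1] 230.6
-12 [-1.9  9.2] 231.9
-6 [-1.9  9.2] 232.1
0 [-1.9  9.2] 232.6
6 [-2.   9.3] 232.9
12 [-1.7  9.3] 231.8
18 [-2.1  9.3] 231.4
24 [-1.2  9.2] 230.8
low rim x 6
```

View pics/fin1.png

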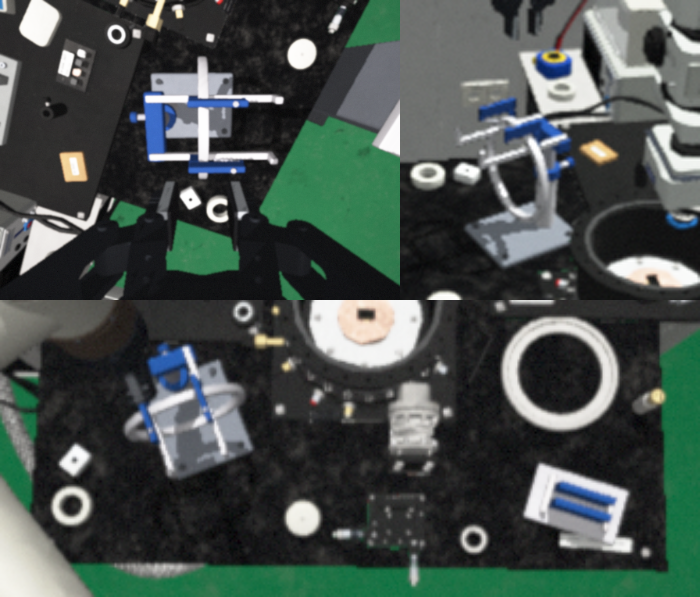

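The ring hangs square on both bars at (203,118) in the wrist view. Its rear face is at stand x ≈ +9 and its front face at ≈ -2, ahead of the leaf ends at -10. The gripper is clear, the rack is empty, and all bystanders are where they were. Handing in.

```bash
python3 -c "
from cell import *
print(job_done(), state()['clock'])"
```

```text
the job is handed in; nothing more can be done
the job is handed in; nothing more can be done
```

The ring is hanging on its own on the double hook, at home against the back stops, and the job is handed in. At the last reading before hand-in the clock stood at about 17 s of the 72 s allowed.

- **Lift and approach:** I pinched the ring at the top of its rim, lifted it straight out of the rack and carried it over the tips.
- **Landing:** I lowered it until I felt contact, with the gripper's reference point (TCP) at z about 223. That puts the bar tops near 208 mm. The twisting moment was balanced, so it was touching both bars.
- **Sliding back:** Drag reached about 12 N in the leaf zone and fell to about 3 N near home. Pushing on gave a sharp rise to about 11 N with no more movement, which was the stop.
- **Release:** I unloaded, opened the fingers part way and withdrew straight up.

**Last checks:**
- **Ring:** its faces measure about stand x -2 to +9, so its centre is at about +3.7. It hangs level.
- **Forces:** the highest I read against the stand was about 14 N, under the 25 N limit. After withdrawing, the force on the tool was about zero.
- **Small parts:** in the last pictures they stand where they were.

**Less certain:**
- **Leaves:** I did not see them drop. I infer it from the fall in drag and from the rim being about 8 mm past the leaf ends.
- **Drag:** the 12 N peak was above the stated 8 N; bar friction and some downward preload probably explain it.
- **Gripper tilt:** the gripper leaned about 1.6° while pushing, and the ring came out straight.
- **Position:** the ring's centre is close to the +4 mm edge of the home range, and my estimate of the stand's position is good only to about 1–2 mm. The measured rear face does agree with the stop at +9.

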